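# Hair rollers onto the warmer by size

### The arm

A 6-joint arm with a two-finger parallel gripper is mounted at the origin on the work surface. World frame = base frame: x ahead of the robot, y to its left, z up, the work surface at z = 0. Lengths are in m, angles in degrees, forces in N, time in s.
With the tool pointing down it reaches from about 0.3 to 0.775 m from the base axis. Payload 14.6 kg.
Tool frame: the origin (TCP) lies at the very end of the fingers, on their centre line; the grasp point (between the pads) lies 19 mm behind it; y points along the fingers, z is the direction in which the jaws open and shut, and the axes are right-handed (so a half turn about y gives the same grasp; the last joint's range is limited). The gripper opens to 94 mm and grips with 3 to 60 N. Pads are 16 mm wide; open, the fingers measure 119 mm over their backs; the gripper's body (75 mm by 177 mm) begins 78 mm behind the grasp point.
Start: joints at [-81.051, 17.183, 87.147, -0, 75.671, -3.816], TCP at [0.122, -0.536, 0.205] pointing down, gripper open.
Joint ranges: [-173.82, 173.82], [-45.26, 126.66], [13.44, 144.39], [-59.66, 239.66], [0, 175.72], [-146.38, 146.38]. Speed limits (degrees/s): [127.2, 127.2, 147.25, 180, 180, 180].

### API

Orientations are given as a 3x3 rotation matrix whose columns are the frame's x, y, z axes.
In Python, from station import observe, snapshot, finish_job gives the robot as it stands.
- The arm moves only by the tool carry_out, never from a script. Its argument "series" is a list of rows, each a list of 5 numbers: the shift along the tool's x, y, z in mm, then the turn about the tool's y in degrees, then the opening, from 0 (shut) to 1 (fully open). In form: [[tx, ty, tz, twist, jaw], ...]. A call has exactly 8 rows; each row shifts and turns the pose as measured when the row begins, along the tool's axes as they then stand; what a row does not reach is not made up. A row lasts 1/12 s, in which the tool goes at most 41.7 mm and 7.16 degrees, less where a joint would pass 70% of its speed; a pose out of reach is approached as far as the arm can. A call with a gripper value outside its range is refused whole. The fingers move at their own pace and stop on an object; "force" is the grip in N (left out, the last holds). Time passes only in rows, so rows that do not move let the fingers close, or fill a call up. It gives the time, the measured TCP pose, the force and the opening at its end, in the units of the state.
- observe(): the state, without advancing time (a new reading comes with each control period).
- snapshot(name): name is "side" or "top" or "wrist"; returns a dict with "image" (384x512x3 uint8, red, green, blue), "K" (3x3 intrinsics, pixels), "cam_to_world" (4x4, takes a point from camera to world coordinates); the wrist camera has in their place "tool_from_camera" (4x4, takes a point from camera to tool coordinates, whose origin is the TCP and whose axes are the tool frame's). Camera axes: x right, y up, looking along -z (the intrinsics and any distortion apply to the point x, -y, -z); pixel columns grow to the right and rows downward; lengths in m; the calibration is good to about 2 mm. The wrist camera is an equidistant fisheye: a pixel r from the principal point sees the ray r / f radians off the axis. A picture is of the moment at which its call begins: read the wrist's pose just before it. There is no depth.
- finish_job(): hands the job in, once; it reports no verdict.
The state is a dict: "time": time; "qpos": joint angles; "joint_velocities": joint speeds; "effort": joint torques, N m; "tcp_pos": TCP position; "eef_rot": TCP orientation; "contact_force": force on the tool from outside, world axes, zero at the start; "moment": the same for the moment, N m; "gripper_width": opening from 0.0 (shut) to 1.0 (fully open).
Only numpy, scipy, OpenCV 4.12 (cv2) and the standard library are available. Lean on these libraries where they do the work, as an engineer would, in place of code of your own. Each camera call takes 0.05 s, during which the arm holds its last target.

### The job

Stand the four hair rollers on the four round warming spots of the heater base in order of thickness: the thickest on the spot next to the white switch, getting thinner along the row, the thinnest at the far end. Each roller must stand upright, centred on its own spot, open end up, and none may be tipped over on the way.

Things in the scene. Friction and masses are not known exactly. Their poses are not given: they have to be found in the camera images.
- roller_51: The thickest of four upright hair rollers: a pale green plastic tube, outer diameter 51 mm, length (height) 64 mm, wall 3 mm, open at the top, closed flat at the bottom. All four look alike but for thickness (24, 33, 42 and 51 mm). Weighs 20 to 90 g. Starts standing on the work surface. Origin: centre of its underside; z along its axis, up.
- roller_42: The second thickest of four upright hair rollers: a pale green plastic tube, outer diameter 42 mm, length (height) 64 mm, wall 3 mm, open at the top, closed flat at the bottom. All four look alike but for thickness (24, 33, 42 and 51 mm). Weighs 20 to 90 g. Starts standing on the work surface. Origin: centre of its underside; z along its axis, up.
- roller_33: The second thinnest of four upright hair rollers: a pale green plastic tube, outer diameter 33 mm, length (height) 64 mm, wall 3 mm, open at the top, closed flat at the bottom. All four look alike but for thickness (24, 33, 42 and 51 mm). Weighs 20 to 90 g. Starts standing on the work surface. Origin: centre of its underside; z along its axis, up.
- roller_24: The thinnest of four upright hair rollers: a pale green plastic tube, outer diameter 24 mm, length (height) 64 mm, wall 3 mm, open at the top, closed flat at the bottom. All four look alike but for thickness (24, 33, 42 and 51 mm). Weighs 20 to 90 g. Starts standing on the work surface. Origin: centre of its underside; z along its axis, up.
- spot_a: One of the four identical round warming spots on the heater base: a fixed dark disc with a bright metal rim, diameter 60 mm, its flat top 20 mm above the work surface (4 mm proud of the base). The letters do not tell its place in the row. Neighbouring spots are 82 mm apart, centre to centre. Origin: centre of its underside, 4 mm below the top face.
- spot_b: One of the four identical round warming spots on the heater base: a fixed dark disc with a bright metal rim, diameter 60 mm, its flat top 20 mm above the work surface (4 mm proud of the base). The letters do not tell its place in the row. Neighbouring spots are 82 mm apart, centre to centre. Origin: centre of its underside, 4 mm below the top face.
- spot_c: One of the four identical round warming spots on the heater base: a fixed dark disc with a bright metal rim, diameter 60 mm, its flat top 20 mm above the work surface (4 mm proud of the base). The letters do not tell its place in the row. Neighbouring spots are 82 mm apart, centre to centre. Origin: centre of its underside, 4 mm below the top face.
- spot_d: One of the four identical round warming spots on the heater base: a fixed dark disc with a bright metal rim, diameter 60 mm, its flat top 20 mm above the work surface (4 mm proud of the base). The letters do not tell its place in the row. Neighbouring spots are 82 mm apart, centre to centre. Origin: centre of its underside, 4 mm below the top face.
- switch: The fixed switch module at one end of the row of spots, in line with it: a dark block 40 mm along the row, 70 mm across, with a white rocker (29 mm above the work surface) and white pilot lamp. The nearest spot's centre is 72 mm from its centre. Either end of the base can carry it; the other has a plain slotted blank. Not to be operated. Origin: centre of its underside.
- base: The fixed navy heater base: a slab 110 mm (x) by 450 mm (y) by 16 mm high. The row of spots and the two end modules lie along its y axis, on its centre line. Origin: centre of its underside, on the work surface; z up.
Mind the look-alikes: they are no part of the job. What is shaped like the roller_24 but black or pink is not meant.

How it is judged (in metres and radians):
At the end, for the whole second after the job is handed in: Counting from the switch, the spots carry the 51, 42, 33 and 24 mm rollers in that order; each roller's foot is within 12 mm of its spot's centre both along and across the row, rests on the spot's top (origin 17 to 24 mm above the work surface), is upright within 0.1 rad, released and at rest (horizontal distance between roller_51 and switch between 0.06 and 0.084 m and x of roller_51 in the frame of base between -0.012 and 0.012 m and height (world z) of roller_51 between 0.017 and 0.024 m and angle between each of roller_51, roller_42, roller_33, roller_24's own z axis and vertical below 0.1 rad and linear speed of each of roller_51, roller_42, roller_33, roller_24 below 0.02 m/s and angular speed of each of roller_51, roller_42, roller_33, roller_24 below 0.2 rad/s and horizontal distance between roller_42 and switch between 0.142 and 0.166 m and x of roller_42 in the frame of base between -0.012 and 0.012 m and height (world z) of roller_42 between 0.017 and 0.024 m and horizontal distance between roller_33 and switch between 0.224 and 0.248 m and x of roller_33 in the frame of base between -0.012 and 0.012 m and height (world z) of roller_33 between 0.017 and 0.024 m and horizontal distance between roller_24 and switch between 0.306 and 0.33 m and x of roller_24 in the frame of base between -0.012 and 0.012 m and height (world z) of roller_24 between 0.017 and 0.024 m); the robot touches nothing.
It fails at once if a roller is tipped over (leans more than 0.7 rad) (angle between any of roller_51, roller_42, roller_33, roller_24's own z axis and vertical above 0.7 rad).
It also fails if it takes over 104 s, if anything falls off the work surface, if the arm or the gripper's body presses on something with over 40 N, if the wrist force passes 120 N, or if a joint passes its speed limit or range.

## Working session

There is one attempt and no reset: what is moved stays moved. The work goes in short steps, Python scripts to look and compute and a tool call to move; the robot and the scene stay as the last step left them, time stands still between calls to the robot, and variables do not carry over. Pictures are saved under pics/ and viewed, and the job is handed in when it is done.

Besides the shell and the picture viewer there is one more tool, called as name([rows], argument=value, ...), one row to a line, values as JSON. carry_out: Moves the arm, as the interface text tells. Its arguments: {"type":"object","properties":{"series":{"type":"array"},"force":{"type":"number"}},"required":["series"]}

```bash
mkdir -p pics; ls; python3 - <<'E'
from station import observe, snapshot
import cv2, numpy as np
o=observe(); print(o)
for n in ("top","side","wrist"):
    s=snapshot(n); cv2.imwrite(f"pics/{n}0.png",s["image"][:,:,::-1]); print(n,{k:np.round(v,4).tolist() for k,v in s.items() if k!="image"})
E
```

```text
pics
{'time': 0.0, 'qpos': array([-8.10518192e+01,  1.72161512e+01,  8.71786499e+01,  1.46029558e-03,
        7.56696452e+01, -3.81797224e+00]), 'joint_velocities': array([ 0.08340739,  0.06395487,  0.08622285, -0.03906313, -0.11271807,
        0.07988721]), 'effort': array([-1.53592387e-04, -5.31811166e+01, -3.52736771e+01,  7.08374265e-02,
        2.43608822e-02, -9.29064868e-05]), 'tcp_pos': array([ 0.1214805 , -0.53616261,  0.20489351]), 'eef_rot': array([[-9.75281466e-01, -1.50559046e-04,  2.20966148e-01],
       [-2.20966177e-01,  1.11495010e-03, -9.75280834e-01],
       [-9.95288762e-05, -9.99999367e-01, -1.12065862e-03]]), 'contact_force': array([-0.62780212, -0.56415359, -0.02399796]), 'moment': array([ 0.03648745,  0.02795019, -0.03905336]), 'gripper_width': 1.0021288081208655}
top {'K': [[418.2612, 0.0, 255.28], [0.0, 418.2612, 190.7248], [0.0, 0.0, 1.0]], 'cam_to_world': [[0.0014, 0.9925, -0.1219, 0.3907], [-0.9999, 0.0001, -0.011, 0.0108], [-0.0109, 0.1219, 0.9925, 1.0729], [0.0, 0.0, 0.0, 1.0]]}
side {'K': [[425.3435, 0.0, 258.6358], [0.0, 425.3435, 185.1266], [0.0, 0.0, 1.0]], 'cam_to_world': [[-0.8172, 0.3191, -0.48, 0.0007], [-0.5763, -0.4374, 0.6904, 0.7454], [0.0104, 0.8408, 0.5413, 0.6305], [0.0, 0.0, 0.0, 1.0]]}
wrist {'K': [[297.3186, 0.0, 260.7731], [0.0, 297.3186, 191.0779], [0.0, 0.0, 1.0]], 'tool_from_camera': [[-0.0004, -0.9635, -0.2677, -0.0772], [-0.0003, 0.2677, -0.9635, -0.1799], [1.0, -0.0003, -0.0004, -0.0015], [0.0, 0.0, 0.0, 1.0]]}
```

View pics/top0.png

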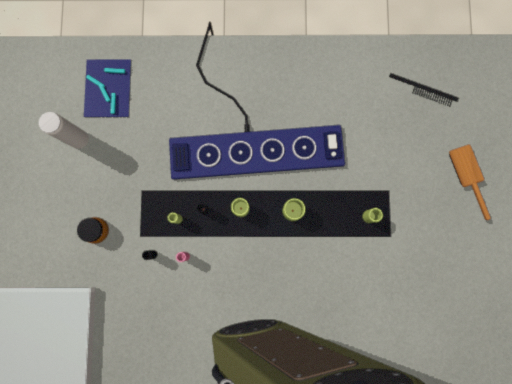

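View pics/side0.png

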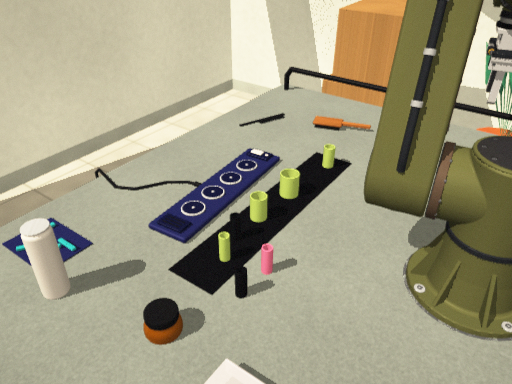

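View pics/wrist0.png

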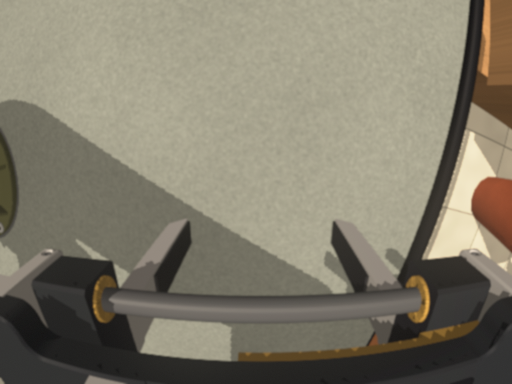

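The top view shows the base with its white switch at right (333,143) and the blank at left (180,157). The spots are at about (304,147), (272,150), (240,152) and (208,154). The green rollers are at (374,215), (293,209), (240,207) and (175,217), and a black look-alike stands at (203,209). The side view agrees with this.

```bash
cat > h.py <<'E'
import numpy as np, cv2
from station import observe, snapshot
def rays(s,px):
    px=np.asarray(px,float).reshape(-1,2); K=s["K"]; M=s["cam_to_world"]
    d=np.c_[(px[:,0]-K[0,2])/K[0,0],-(px[:,1]-K[1,2])/K[1,1],-np.ones(len(px))]
    return M[:3,3], d@M[:3,:3].T
def plane(s,px,z):
    o,d=rays(s,px); return o+d*((z-o[2])/d[:,2])[:,None]
def green(s):
    h=cv2.cvtColor(s["image"],cv2.COLOR_RGB2HSV)
    return cv2.inRange(h,(28,70,60),(50,255,255))
E
python3 - <<'E'
from h import *
s=snapshot("top"); im=s["image"]
m=green(s); m[280:]=0
cs,_=cv2.findContours(cv2.resize(m,None,fx=4,fy=4,interpolation=cv2.INTER_LINEAR)//128*255,cv2.RETR_EXTERNAL,cv2.CHAIN_APPROX_NONE)
C=s["cam_to_world"][:2,3]
for c in cs:
    if cv2.contourArea(c)<400: continue
    p=(c[:,0,:]+.5)/4-.5
    w=plane(s,p,0.064)[:,:2]
    u=w.mean(0)-C; u/=np.linalg.norm(u); v=np.array([-u[1],u[0]])
    a=w@u; b=w@v; D=b.max()-b.min()
    ctr=u*(a.max()-D/2)+v*(b.max()+b.min())/2
    print("px",p.mean(0).round(1),"D",D.round(4),"radial",(a.max()-a.min()).round(4),"ctr",ctr.round(4))
h=cv2.cvtColor(im,cv2.COLOR_RGB2HSV)
m=cv2.inRange(h,(110,120,40),(128,255,255)); m[:,:140]=0; m[:115]=0; m[185:]=0
cs,_=cv2.findContours(m,cv2.RETR_EXTERNAL,cv2.CHAIN_APPROX_NONE); c=max(cs,key=cv2.contourArea)
r=cv2.minAreaRect(plane(s,cv2.convexHull(c)[:,0,:],0.016)[:,:2].astype(np.float32)); print("base",r)
# spots: bright rim ellipse
g=cv2.inRange(h,(0,0,110),(180,110,255)); g[:,:185]=0; g[:,322:]=0; g[:128]=0; g[172:]=0
G=cv2.resize(g,None,fx=4,fy=4,interpolation=cv2.INTER_LINEAR)//128*255
cs,_=cv2.findContours(G,cv2.RETR_EXTERNAL,cv2.CHAIN_APPROX_NONE)
for c in cs:
    if len(c)<80: continue
    w=plane(s,(c[:,0,:]+.5)/4-.5,0.020)[:,:2].astype(np.float32)
    (x,y),rad=cv2.minEnclosingCircle(w); print("spot",round(x,4),round(y,4),"D",round(2*rad,4))
wh=cv2.inRange(h,(0,0,190),(180,60,255)); wh[:130]=0;wh[160:]=0;wh[:,:322]=0;wh[:,345:]=0
ys,xs=np.nonzero(wh); print("switch white",xs.mean(),ys.mean(),plane(s,[[xs.mean(),ys.mean()]],.029))
cv2.imwrite("pics/crop.png",cv2.resize(im[120:280,130:400,::-1],None,fx=2.9,fy=2.9,interpolation=cv2.INTER_CUBIC))
E
```

```text
px [174.3 217.8] D 0.0293 radial 0.039 ctr [0.45  0.222]
px [372.5 215. ] D 0.0384 radial 0.0528 ctr [ 0.4569 -0.267 ]
px [293.5 209. ] D 0.0545 radial 0.0585 ctr [ 0.4715 -0.0718]
px [239.6 206.7] D 0.0475 radial 0.0507 ctr [0.4764 0.0608]
base ((0.623490571975708, 0.020552009344100952), (0.10870763659477234, 0.442574679851532), 4.388853549957275)
spot 0.5735 -0.1182 D 0.0559
spot 0.6136 0.1444 D 0.0687
spot 0.6204 0.0624 D 0.0681
spot 0.627 -0.02 D 0.0683
spot 0.6324 -0.1019 D 0.0688
spot 0.6832 -0.0244 D 0.1131
spot 0.6733 0.1284 D 0.1561
switch white 332.19191919191917 141.989898989899 [[ 0.64384891 -0.17331685  0.029     ]]
```

View pics/crop.png

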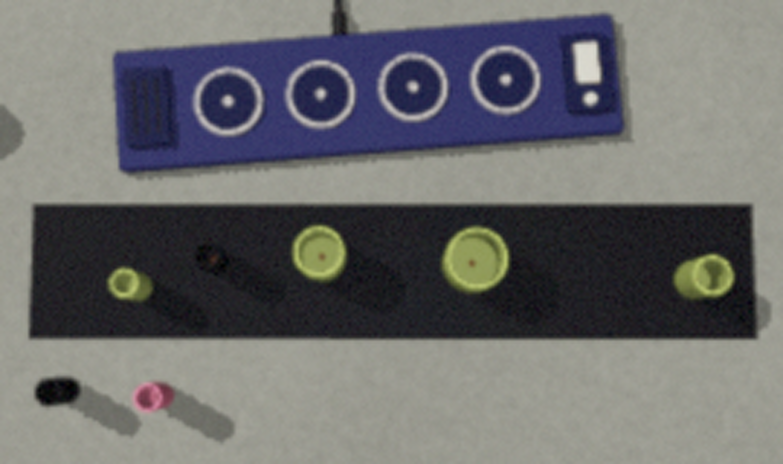

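Diameters read a steady 4–5 mm too large from blur, giving order 24, 33, 51, 42. The spots come out 82 mm apart on a 4.4° row. I'll turn the jaws across the row, which means turning the tool yaw from -77° to 4.4°.

carry_out([
  [0,0,0,-7,1],
  [0,0,0,-7,1],
  [0,0,0,-7,1],
  [0,0,0,-7,1],
  [0,0,0,-7,1],
  [0,0,0,-7,1],
  [0,0,0,-7,1],
  [0,0,0,-7,1],
], force=10)

```text
time: 0.87
tcp_pos: [0.1214, -0.5356, 0.2036]
eef_rot: [[-0.343, -0.001, 0.939], [-0.939, 0.004, -0.343], [-0.003, -1.0, -0.002]]
contact_force: [-1.0, -0.4, -0.1]
gripper_width: 1.0
```

```bash
cat >> h.py <<'E'
def go(x,y,z,yaw=4.4):
    o=observe(); R=o["eef_rot"]; p=o["tcp_pos"]
    d=R.T@(np.array([x,y,z])-p)*1000
    yw=np.degrees(np.arctan2(R[1,2],R[0,2]))
    print("t %.2f tcp"%o["time"],p.round(4),"yaw %.2f"%yw,"F",o["contact_force"].round(1),"w %.3f"%o["gripper_width"],"tilt %.2f"%np.degrees(np.arccos(-R[2,1])))
    print("  tool delta mm",d.round(1),"twist",round(-(yaw-yw),2))
E
python3 -c "
from h import *
go(0.4715,-0.0718,0.17)"
```

```text
t 0.87 tcp [ 0.1214 -0.5356  0.2036] yaw -20.04 F [-1.  -0.4 -0.1] w 1.000 tilt 0.21
  tool delta mm [-555.6   35.1  170. ] twist -24.44
```

carry_out([
  [-40,0,12,-6,1],
  [-40,0,12,-6,1],
  [-40,0,12,-6,1],
  [-40,0,12,-6,1],
  [-35,0,20,0,1],
  [-35,0,20,0,1],
  [-35,0,20,0,1],
  [-35,0,20,0,1],
])

```text
time: 1.53
tcp_pos: [0.2626, -0.2366, 0.2016]
eef_rot: [[0.092, -0.002, 0.996], [-0.996, 0.007, 0.092], [-0.007, -1.0, -0.001]]
contact_force: [0.5, -0.0, -0.3]
gripper_width: 0.998
```

```bash
python3 -c "
from h import *
go(0.4715,-0.0718,0.19)"
```

```text
t 1.53 tcp [ 0.2626 -0.2366  0.2016] yaw 5.26 F [ 0.5 -0.  -0.3] w 0.998 tilt 0.39
  tool delta mm [-144.8   12.4  223.1] twist 0.86
```

carry_out([
  [-22,0,34,0.5,1],
  [-22,0,34,0.4,1],
  [-22,0,34,0,1],
  [-22,0,34,0,1],
  [-22,0,34,0,1],
  [-18,0,28,0,1],
  [-10,0,15,0,1],
  [0,0,0,0,1],
])

```text
time: 2.2
tcp_pos: [0.4711, -0.0667, 0.2035]
eef_rot: [[0.08, 0.003, 0.997], [-0.997, 0.005, 0.08], [-0.004, -1.0, 0.003]]
contact_force: [-0.7, 0.0, 0.6]
gripper_width: 1.0
```

```bash
cat >> h.py <<'E'
def wpix(s,o,P):
    # world points -> wrist pixels (equidistant fisheye)
    T=s["tool_from_camera"]; R=o["eef_rot"]
    t=(np.asarray(P)-o["tcp_pos"])@R
    c=(t-T[:3,3])@T[:3,:3]; v=c*[1,-1,-1]
    th=np.arctan2(np.hypot(v[:,0],v[:,1]),v[:,2]); ph=np.arctan2(v[:,1],v[:,0]); K=s["K"]
    return np.c_[K[0,2]+K[0,0]*th*np.cos(ph),K[1,2]+K[1,1]*th*np.sin(ph)]
def wplane(s,o,px,z):
    px=np.asarray(px,float).reshape(-1,2); K=s["K"]; T=s["tool_from_camera"]; R=o["eef_rot"]
    a=(px[:,0]-K[0,2])/K[0,0]; b=(px[:,1]-K[1,2])/K[1,1]; th=np.hypot(a,b)+1e-12
    v=np.c_[np.sin(th)*a/th,-np.sin(th)*b/th,-np.cos(th)]
    D=v@T[:3,:3].T@R.T; O=o["tcp_pos"]+R@T[:3,3]
    return O+D*((z-O[2])/D[:,2])[:,None]
E
python3 - <<'E'
from h import *
go(0.4715,-0.0718,0.19)
o=observe(); s=snapshot("wrist"); im=s["image"][:,:,::-1].copy()
for P in ([.4715,-.0718,.064],[.4715,-.0718,0]):
    q=wpix(s,o,[P])[0]; print(q.round(1)); cv2.drawMarker(im,tuple(int(t) for t in q),(0,0,255),0,10)
cv2.imwrite("pics/w1.png",im)
E
```

```text
t 2.20 tcp [ 0.4711 -0.0667  0.2035] yaw 4.59 F [-0.7  0.   0.6] w 1.000 tilt 0.31
  tool delta mm [ 5.2 13.5 -0.1] twist 0.19
[261.1 187.8]
[260.9 175.5]
```

View pics/w1.png

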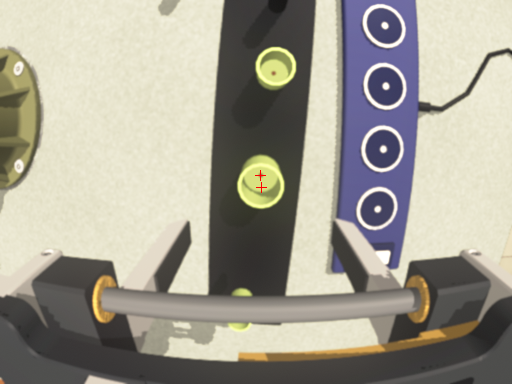

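The wrist view puts the 51 mm rim at about (261,187), on the predicted marks. I'll cross-check the spots and rollers through this camera before descending.

```bash
python3 - <<'E'
from h import *
o=observe(); s=snapshot("wrist"); h=cv2.cvtColor(s["image"],cv2.COLOR_RGB2HSV)
m=green(s); m[280:]=0
h2=lambda m:cv2.resize(m,None,fx=4,fy=4,interpolation=cv2.INTER_LINEAR)//128*255
C=(o["tcp_pos"]+o["eef_rot"]@s["tool_from_camera"][:3,3])[:2]
for c in cv2.findContours(h2(m),cv2.RETR_EXTERNAL,cv2.CHAIN_APPROX_NONE)[0]:
    if cv2.contourArea(c)<1500: continue
    w=wplane(s,o,(c[:,0,:]+.5)/4-.5,0.064)[:,:2]
    u=w.mean(0)-C; u/=np.linalg.norm(u); v=np.array([-u[1],u[0]]); a=w@u; b=w@v; D=b.max()-b.min()
    print("roller D",D.round(4),"ctr",(u*(a.max()-D/2)+v*(b.max()+b.min())/2).round(4))
m=cv2.inRange(h,(105,90,30),(130,255,255)); m[:,:320]=0
n=cv2.inRange(h,(0,0,150),(180,90,255)); n[:,:350]=0; n[:,412:]=0; n[245:]=0
for c in cv2.findContours(h2(n),cv2.RETR_EXTERNAL,cv2.CHAIN_APPROX_NONE)[0]:
    if cv2.contourArea(c)<3000: continue
    w=wplane(s,o,(c[:,0,:]+.5)/4-.5,0.02)[:,:2].astype(np.float32); (x,y),r=cv2.minEnclosingCircle(w); print("spot",round(x,4),round(y,4),"D",round(2*r,4))
E
```

```text
roller D 0.0543 ctr [ 0.47   -0.0697]
roller D 0.0451 ctr [0.476  0.0626]
spot 0.6128 -0.1372 D 0.0499
spot 0.6905 -0.1133 D 0.0816
spot 0.6331 -0.099 D 0.0663
spot 0.6354 0.073 D 0.2455
```

carry_out([
  [5,0,0,0,1],
  [0,30,0,0,1],
  [0,30,0,0,1],
  [0,30,0,0,1],
  [0,25,0,0,1],
  [0,15,0,0,1],
  [0,0,0,0,1],
  [0,0,0,0,1],
])

```text
time: 2.97
tcp_pos: [0.4657, -0.0825, 0.0718]
eef_rot: [[0.069, 0.008, 0.998], [-0.998, 0.002, 0.069], [-0.001, -1.0, 0.008]]
contact_force: [-0.6, -0.6, 0.1]
gripper_width: 0.999
```

```bash
python3 -c "
from h import *
go(0.4715,-0.0718,0.016)"
```

```text
t 2.97 tcp [ 0.4657 -0.0825  0.0718] yaw 3.93 F [-0.6 -0.6  0.1] w 0.999 tilt 0.45
  tool delta mm [-10.3  55.8   6. ] twist -0.47
```

carry_out([
  [-5,0,3,-0.4,1],
  [-5,0,3,0,1],
  [0,0,0,0,1],
  [0,0,0,0,1],
  [0,0,0,0,1],
  [0,0,0,0,1],
  [0,0,0,0,1],
  [0,0,0,0,1],
])

```text
time: 3.63
tcp_pos: [0.4735, -0.0728, 0.0776]
eef_rot: [[0.075, 0.016, 0.997], [-0.997, -0.0, 0.075], [0.002, -1.0, 0.016]]
contact_force: [0.5, 0.0, -0.5]
gripper_width: 1.0
```

```bash
python3 -c "
from h import *
go(0.4710,-0.0708,0.016)"
```

```text
t 3.63 tcp [ 0.4735 -0.0728  0.0776] yaw 4.30 F [ 0.5  0.  -0.5] w 1.000 tilt 0.92
  tool delta mm [-2.3 61.6 -3.3] twist -0.1
```

```bash
python3 - <<'E'
from h import *
P=[];Q=[]
for i in range(8):
    o=observe(); P.append(o["tcp_pos"]); Q.append(o["qpos"]); R=o["eef_rot"]
    print(o["time"].__round__(2),(P[-1]*1000).round(1),(R[:,1]*100).round(2)); snapshot("wrist")
print(np.std(Q,0).round(3))
E
```

```text
3.63 [473.5 -72.8  77.6] [ 1.600e+00 -4.000e-02 -9.999e+01]
3.68 [473.4 -72.8  77.6] [ 1.590e+00 -4.000e-02 -9.999e+01]
3.73 [473.4 -72.9  77.5] [ 1.580e+00 -4.000e-02 -9.999e+01]
3.78 [473.4 -72.9  77.5] [ 1.580e+00 -3.000e-02 -9.999e+01]
3.83 [473.4 -72.9  77.4] [ 1.570e+00 -4.000e-02 -9.999e+01]
3.88 [473.4 -72.9  77.4] [ 1.560e+00 -3.000e-02 -9.999e+01]
3.93 [473.4 -72.8  77.4] [ 1.570e+00 -3.000e-02 -9.999e+01]
3.98 [473.4 -72.8  77.4] [ 1.570e+00 -3.000e-02 -9.999e+01]
[0.002 0.007 0.003 0.001 0.002 0.002]
```

carry_out([
  [-1,4,-1,0,1],
  [-1,4,-1,0,1],
  [0,4,-1,0,1],
  [0,4,0,0,1],
  [0,4,0,0,1],
  [0,4,0,0,1],
  [0,4,0,0,1],
  [0,4,0,0,1],
])

```text
time: 4.7
tcp_pos: [0.4703, -0.0709, 0.0421]
eef_rot: [[0.075, 0.016, 0.997], [-0.997, -0.0, 0.075], [0.001, -1.0, 0.016]]
contact_force: [0.1, 0.3, -0.3]
gripper_width: 0.998
```

```bash
python3 -c "
from h import *
go(0.4710,-0.0708,0.016);print(observe()['joint_velocities'])
snapshot('top')
go(0.4710,-0.0708,0.016)"
```

```text
t 4.70 tcp [ 0.4703 -0.0709  0.0421] yaw 4.30 F [ 0.1  0.3 -0.3] w 0.998 tilt 0.89
  tool delta mm [-0.1 26.1  0.3] twist -0.1
[ 0.13983712  5.62125567  1.48622352  0.11393755 -6.93554202  0.04796329]
t 4.75 tcp [ 0.4699 -0.0708  0.0414] yaw 4.29 F [ 0.6  0.1 -0.8] w 1.003 tilt 0.84
  tool delta mm [ 0.  25.4  0.7] twist -0.11
```

carry_out([
  [0,4,0,0,1],
  [0,4,0,0,1],
  [0,4,0,0,1],
  [0,4,0,0,0.9],
  [0,4,0,0,0.85],
  [0,3,0,0,0.8],
  [0,1,0,0,0.75],
  [0,0,0,0,0.7],
])

```text
time: 5.42
tcp_pos: [0.4703, -0.0708, 0.0143]
eef_rot: [[0.075, 0.014, 0.997], [-0.997, 0.0, 0.075], [0.001, -1.0, 0.014]]
contact_force: [-0.5, -0.6, 0.7]
gripper_width: 0.72
```

carry_out([
  [0,0,0,0,0.65],
  [0,0,0,0,0.6],
  [0,0,0,0,0.57],
  [0,0,0,0,0.54],
  [0,0,0,0,0.5],
  [0,0,0,0,0.45],
  [0,0,0,0,0.4],
  [0,0,0,0,0.4],
])

```text
time: 6.08
tcp_pos: [0.4707, -0.0709, 0.015]
eef_rot: [[0.075, 0.015, 0.997], [-0.997, -0.0, 0.075], [0.001, -1.0, 0.015]]
contact_force: [0.4, -0.7, -1.4]
gripper_width: 0.533
```

```bash
python3 - <<'E'
from h import *
go(0.4710,-0.0708,0.016)
s=snapshot("wrist");cv2.imwrite("pics/w2.png",s["image"][:,:,::-1])
s=snapshot("side");cv2.imwrite("pics/s2.png",s["image"][:,:,::-1])
E
```

```text
t 6.08 tcp [ 0.4707 -0.0709  0.015 ] yaw 4.29 F [ 0.4 -0.7 -1.4] w 0.533 tilt 0.87
  tool delta mm [-0.  -1.   0.3] twist -0.11
```

View pics/w2.png

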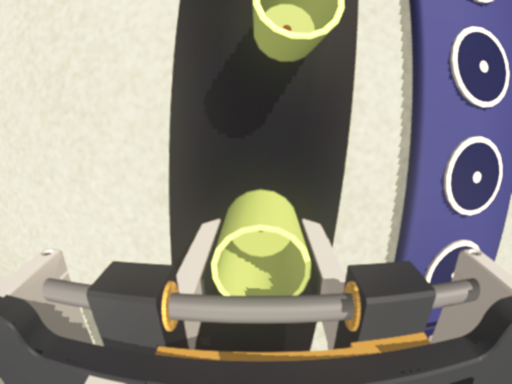

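View pics/s2.png

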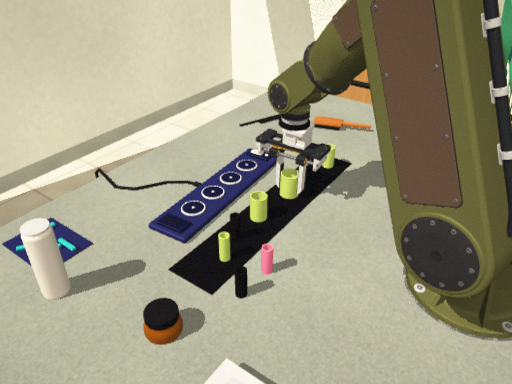

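Gripped: the opening of 0.533 is about 50 mm, and the views show the roller upright between the pads. Now I'll lift it and carry it to the spot by the switch.

carry_out([
  [0,-5,0,0,0.4],
  [0,-10,0,0,0.4],
  [0,-18,0,0,0.4],
  [0,-18,0,0,0.4],
  [0,-18,0,0,0.4],
  [0,-18,0,0,0.4],
  [0,-12,0,0,0.4],
  [0,-5,0,0,0.4],
], force=12)

```text
time: 6.85
tcp_pos: [0.468, -0.0706, 0.1276]
eef_rot: [[0.075, 0.014, 0.997], [-0.997, 0.0, 0.075], [0.001, -1.0, 0.014]]
contact_force: [0.0, -0.2, -0.7]
gripper_width: 0.533
```

```bash
python3 -c "
from h import *
go(0.6328,-0.1005,0.12)"
```

```text
t 6.85 tcp [ 0.468  -0.0706  0.1276] yaw 4.29 F [ 0.  -0.2 -0.7] w 0.533 tilt 0.80
  tool delta mm [ 42.1   9.9 162. ] twist -0.11
```

carry_out([
  [2,0,10,0,0.4],
  [6,0,22,0,0.4],
  [7,0,26,0,0.4],
  [7,0,26,0,0.4],
  [7,0,26,0,0.4],
  [6,0,22,0,0.4],
  [4,0,16,0,0.4],
  [2,0,8,0,0.4],
])

```text
time: 7.52
tcp_pos: [0.632, -0.1007, 0.135]
eef_rot: [[0.075, 0.018, 0.997], [-0.997, -0.001, 0.075], [0.002, -1.0, 0.018]]
contact_force: [-0.7, -0.4, 0.4]
gripper_width: 0.53
```

```bash
python3 - <<'E'
from h import *
go(0.6328,-0.1005,0.05)
o=observe();s=snapshot("wrist");im=s["image"][:,:,::-1].copy();
for P in ([.6328,-.1005,.02],[.6201,.0634,.02],[.6264,-.0187,.02]):
    q=wpix(s,o,[P])[0]; print(q.round(1)); cv2.drawMarker(im,tuple(int(t) for t in q),(0,0,255),0,10)
cv2.imwrite("pics/w3.png",im)
E
```

```text
t 7.52 tcp [ 0.632  -0.1007  0.135 ] yaw 4.30 F [-0.7 -0.4  0.4] w 0.530 tilt 1.02
  tool delta mm [-0.3 85.  -0.7] twist -0.1
[260.5 188.1]
[260.1  26.4]
[260.2 107.2]
```

View pics/w3.png

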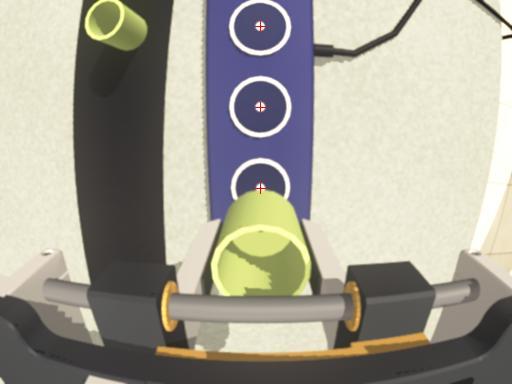

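The predicted spot marks sit on the centre dots at (260,26) and (260,107). Now I'll lower it.

carry_out([
  [0,6,0,0,0.4],
  [0,12,0,0,0.4],
  [0,14,0,0,0.4],
  [0,14,0,0,0.4],
  [0,12,0,0,0.4],
  [0,8,0,0,0.4],
  [0,4,0,0,0.4],
  [0,2,0,0,0.4],
])

```text
time: 8.23
tcp_pos: [0.6294, -0.0999, 0.0555]
eef_rot: [[0.075, 0.014, 0.997], [-0.997, -0.0, 0.075], [0.001, -1.0, 0.014]]
contact_force: [1.0, 0.0, -0.4]
gripper_width: 0.531
```

```bash
python3 -c "
from h import *
go(0.6328,-0.1005,0.037)"
```

```text
t 8.23 tcp [ 0.6294 -0.0999  0.0555] yaw 4.30 F [ 1.   0.  -0.4] w 0.531 tilt 0.83
  tool delta mm [ 0.8 18.6  3.1] twist -0.1
```

carry_out([
  [0.5,3,1.5,0,0.4],
  [0.3,3,1.5,0,0.4],
  [0,3,0.5,0,0.4],
  [0,3,0,0,0.4],
  [0,2,0,0,0.4],
  [0,2,0,0,0.4],
  [0,1,0,0,0.4],
  [0,0,0,0,0.4],
])

```text
time: 8.9
tcp_pos: [0.6344, -0.1007, 0.0384]
eef_rot: [[0.075, 0.017, 0.997], [-0.997, -0.001, 0.075], [0.002, -1.0, 0.017]]
contact_force: [-0.9, 0.1, -0.3]
gripper_width: 0.533
```

```bash
python3 -c "
from h import *
go(0.6328,-0.1005,0.036)"
```

```text
t 8.90 tcp [ 0.6344 -0.1007  0.0384] yaw 4.30 F [-0.9  0.1 -0.3] w 0.533 tilt 0.98
  tool delta mm [-0.3  2.4 -1.6] twist -0.1
```

carry_out([
  [0,0.6,-0.8,0,0.4],
  [0,0.6,-0.6,0,0.4],
  [0,0.6,0,0,0.4],
  [0,0.6,0,0,0.4],
  [0,0.3,0,0,0.4],
  [0,0,0,0,0.4],
  [0,0,0,0,0.4],
  [0,0,0,0,0.4],
])

```text
time: 9.57
tcp_pos: [0.6331, -0.1008, 0.036]
eef_rot: [[0.075, 0.018, 0.997], [-0.997, -0.001, 0.075], [0.002, -1.0, 0.018]]
contact_force: [-0.1, -0.3, -0.5]
gripper_width: 0.533
```

```bash
python3 -c "
from h import *
go(0.6328,-0.1005,0.036)"
```

```text
t 9.57 tcp [ 0.6331 -0.1008  0.036 ] yaw 4.30 F [-0.1 -0.3 -0.5] w 0.533 tilt 1.02
  tool delta mm [-0.4 -0.  -0.2] twist -0.1
```

carry_out([
  [0,0.5,0,0,0.4],
  [0,0.5,0,0,0.4],
  [0,0,0,0,0.4],
  [0,0,0,0,0.55],
  [0,0,0,0,0.6],
  [0,0,0,0,0.7],
  [0,0,0,0,0.85],
  [0,0,0,0,1],
])

```text
time: 10.23
tcp_pos: [0.6333, -0.1009, 0.0352]
eef_rot: [[0.075, 0.018, 0.997], [-0.997, -0.001, 0.075], [0.002, -1.0, 0.018]]
contact_force: [-0.4, 0.4, 0.6]
gripper_width: 0.777
```

carry_out([
  [0,0,0,0,1],
  [0,0,0,0,1],
  [0,-6,0,0,1],
  [0,-12,0,0,1],
  [0,-14,0,0,1],
  [0,-18,0,0,1],
  [0,-18,0,0,1],
  [0,-14,0,0,1],
])

```text
time: 10.9
tcp_pos: [0.6305, -0.1005, 0.1216]
eef_rot: [[0.075, 0.014, 0.997], [-0.997, -0.0, 0.075], [0.001, -1.0, 0.014]]
contact_force: [-0.9, -0.4, -0.2]
gripper_width: 1.002
```

```bash
python3 - <<'E'
from h import *
go(0.4765,0.0618,0.14)
s=snapshot("wrist");cv2.imwrite("pics/w4.png",s["image"][:,:,::-1])
E
```

```text
t 10.90 tcp [ 0.6305 -0.1005  0.1216] yaw 4.31 F [-0.9 -0.4 -0.2] w 1.002 tilt 0.83
  tool delta mm [-173.4  -20.7 -141.1] twist -0.09
```

View pics/w4.png

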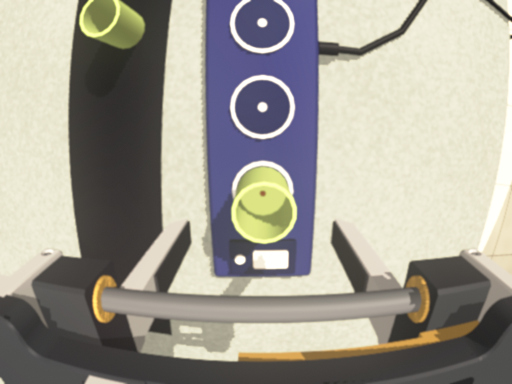

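The 51 mm roller stands centred on the first spot. Next is the 42.

carry_out([
  [-10,-2,-8,0,1],
  [-24,0,-20,0,1],
  [-30,0,-25,0,1],
  [-30,0,-25,0,1],
  [-30,0,-25,0,1],
  [-25,0,-20,0,1],
  [-16,0,-12,0,1],
  [-8,0,-6,0,1],
])

```text
time: 11.62
tcp_pos: [0.4728, 0.0648, 0.1284]
eef_rot: [[0.071, 0.029, 0.997], [-0.997, -0.002, 0.071], [0.004, -1.0, 0.028]]
contact_force: [0.2, -0.2, 0.1]
gripper_width: 0.999
```

```bash
cat >> h.py <<'E'
def wroller(name=None):
    o=observe(); s=snapshot("wrist"); m=green(s); m[290:]=0
    M=cv2.resize(m,None,fx=4,fy=4,interpolation=cv2.INTER_LINEAR)//128*255
    C=(o["tcp_pos"]+o["eef_rot"]@s["tool_from_camera"][:3,3])[:2]
    for c in cv2.findContours(M,cv2.RETR_EXTERNAL,cv2.CHAIN_APPROX_NONE)[0]:
        if cv2.contourArea(c)<3000: continue
        for Z in (.064,.084):
            w=wplane(s,o,(c[:,0,:]+.5)/4-.5,Z)[:,:2]
            u=w.mean(0)-C; u/=np.linalg.norm(u); v=np.array([-u[1],u[0]]); a=w@u; b=w@v; D=b.max()-b.min()
            print("roller z",Z,"px",(c[:,0].mean(0)/4).round(),"D",D.round(4),"ctr",(u*(a.max()-D/2)+v*(b.max()+b.min())/2).round(4))
    if name: cv2.imwrite("pics/%s.png"%name,s["image"][:,:,::-1])
E
python3 -c "
from h import *
go(0.4762,0.0617,0.08); wroller('w5')"
```

```text
t 11.62 tcp [0.4728 0.0648 0.1284] yaw 4.06 F [ 0.2 -0.2  0.1] w 0.999 tilt 1.64
  tool delta mm [ 3.1 48.5  1.8] twist -0.34
roller z 0.064 px [263. 200.] D 0.045 ctr [0.476  0.0617]
roller z 0.084 px [263. 200.] D 0.0414 ctr [0.4747 0.0685]
roller z 0.064 px [246.  21.] D 0.0261 ctr [0.4498 0.2249]
roller z 0.084 px [246.  21.] D 0.024 ctr [0.4507 0.2183]
```

View pics/w5.png

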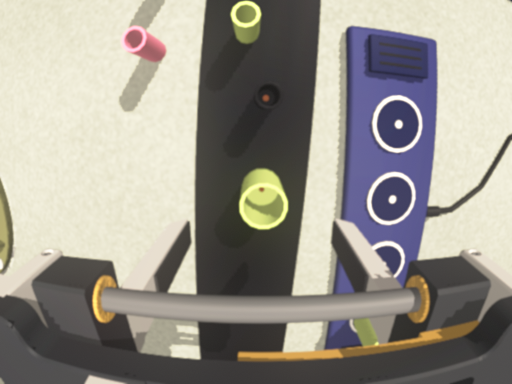

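carry_out([
  [1,4,1,-0.3,1],
  [1,8,1,0,1],
  [1,9,1,0,1],
  [0,9,0,0,1],
  [0,8,0,0,1],
  [0,5,0,0,1],
  [0,3,0,0,1],
  [0,2,0,0,1],
])

```text
time: 12.33
tcp_pos: [0.4805, 0.0587, 0.0748]
eef_rot: [[0.074, 0.028, 0.997], [-0.997, -0.003, 0.074], [0.005, -1.0, 0.028]]
contact_force: [0.8, 0.8, -0.4]
gripper_width: 1.001
```

```bash
python3 -c "
from h import *
go(0.4762,0.0617,0.015)"
```

```text
t 12.33 tcp [0.4805 0.0587 0.0748] yaw 4.23 F [ 0.8  0.8 -0.4] w 1.001 tilt 1.62
  tool delta mm [-3.6 59.6 -5.7] twist -0.17
```

carry_out([
  [-1,4,-2,0,1],
  [-1,8,-1.5,0,1],
  [-0.5,8,-1,0,1],
  [0,8,-0.5,0,1],
  [0,8,0,0,1],
  [0,8,0,0,1],
  [0,5,0,0,1],
  [0,3,0,0,1],
])

```text
time: 13.0
tcp_pos: [0.4764, 0.061, 0.0173]
eef_rot: [[0.074, 0.029, 0.997], [-0.997, -0.003, 0.074], [0.005, -1.0, 0.028]]
contact_force: [-0.7, 0.4, -0.7]
gripper_width: 1.0
```

```bash
python3 -c "
from h import *
go(0.4762,0.0617,0.015)"
```

```text
t 13.00 tcp [0.4764 0.061  0.0173] yaw 4.25 F [-0.7  0.4 -0.7] w 1.000 tilt 1.65
  tool delta mm [-0.7  2.3 -0.2] twist -0.15
```

carry_out([
  [-0.4,0.5,0,0,0.9],
  [0,0.5,0,0,0.8],
  [0,0,0,0,0.7],
  [0,0,0,0,0.62],
  [0,0,0,0,0.55],
  [0,0,0,0,0.5],
  [0,0,0,0,0.47],
  [0,0,0,0,0.45],
])

```text
time: 13.67
tcp_pos: [0.477, 0.0614, 0.0165]
eef_rot: [[0.074, 0.03, 0.997], [-0.997, -0.003, 0.074], [0.005, -1.0, 0.029]]
contact_force: [-0.0, 0.6, -0.6]
gripper_width: 0.473
```

carry_out([
  [0,0,0,0,0.42],
  [0,0,0,0,0.38],
  [0,0,0,0,0.35],
  [0,0,0,0,0.3],
  [0,0,0,0,0.3],
  [0,0,0,0,0.3],
  [0,0,0,0,0.3],
  [0,0,0,0,0.3],
])

```text
time: 14.33
tcp_pos: [0.477, 0.0614, 0.0166]
eef_rot: [[0.074, 0.03, 0.997], [-0.997, -0.003, 0.074], [0.005, -1.0, 0.03]]
contact_force: [-0.2, 0.0, -0.4]
gripper_width: 0.436
```

```bash
python3 -c "
from h import *
go(0.4762,0.0617,0.015)"
```

```text
t 14.33 tcp [0.477  0.0614 0.0166] yaw 4.25 F [-0.2  0.  -0.4] w 0.436 tilt 1.72
  tool delta mm [-0.3  1.6 -0.8] twist -0.15
```

carry_out([
  [0,-5,0,0,0.3],
  [0,-10,0,0,0.3],
  [0,-18,0,0,0.3],
  [0,-18,0,0,0.3],
  [0,-18,0,0,0.3],
  [0,-18,0,0,0.3],
  [0,-10,0,0,0.3],
  [0,-5,0,0,0.3],
])

```text
time: 15.0
tcp_pos: [0.4728, 0.0617, 0.1271]
eef_rot: [[0.074, 0.029, 0.997], [-0.997, -0.003, 0.074], [0.005, -1.0, 0.028]]
contact_force: [-0.0, -0.6, -0.3]
gripper_width: 0.434
```

```bash
python3 -c "
from h import *
go(0.6265,-0.0187,0.125); wroller('w6')"
```

```text
t 15.00 tcp [0.4728 0.0617 0.1271] yaw 4.24 F [-0.  -0.6 -0.3] w 0.434 tilt 1.65
  tool delta mm [ 91.5   6.8 147.3] twist -0.16
roller z 0.064 px [257. 249.] D 0.0798 ctr [0.477  0.0118]
roller z 0.084 px [257. 249.] D 0.0733 ctr [0.4757 0.0224]
roller z 0.064 px [249.  16.] D 0.0259 ctr [0.4502 0.2216]
roller z 0.084 px [249.  16.] D 0.0238 ctr [0.4511 0.215 ]
```

View pics/w6.png

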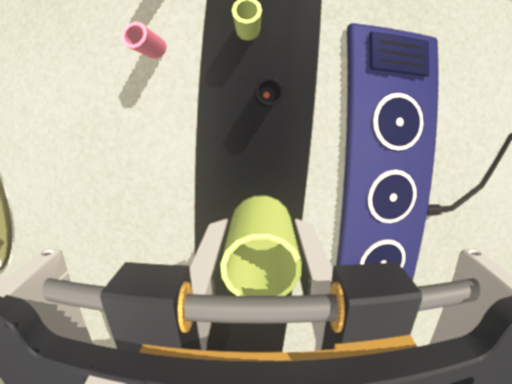

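carry_out([
  [5,0,8,0,0.3],
  [12,0,19,0,0.3],
  [15,0,24,0,0.3],
  [15,0,24,0,0.3],
  [15,0,24,0,0.3],
  [13,0,21,0,0.3],
  [9,0,15,0,0.3],
  [5,0,8,0,0.3],
])

```text
time: 15.72
tcp_pos: [0.6289, -0.0218, 0.1278]
eef_rot: [[0.076, 0.025, 0.997], [-0.997, -0.002, 0.076], [0.004, -1.0, 0.025]]
contact_force: [-0.9, -0.3, -0.2]
gripper_width: 0.432
```

```bash
python3 -c "
from h import *
go(0.6265,-0.0187,0.06)"
```

```text
t 15.72 tcp [ 0.6289 -0.0218  0.1278] yaw 4.37 F [-0.9 -0.3 -0.2] w 0.432 tilt 1.43
  tool delta mm [-3.5 67.7 -3.9] twist -0.03
```

carry_out([
  [-1,6,-1,0,0.3],
  [-1,12,-0.5,0,0.3],
  [-0.5,14,0,0,0.3],
  [0,14,0,0,0.3],
  [0,12,0,0,0.3],
  [0,8,0,0,0.3],
  [0,4,0,0,0.3],
  [0,2,0,0,0.3],
])

```text
time: 16.38
tcp_pos: [0.6257, -0.0197, 0.0427]
eef_rot: [[0.076, 0.016, 0.997], [-0.997, -0.001, 0.076], [0.003, -1.0, 0.016]]
contact_force: [0.5, 0.1, 0.5]
gripper_width: 0.436
```

```bash
python3 -c "
from h import *
go(0.6265,-0.0187,0.037)"
```

```text
t 16.38 tcp [ 0.6257 -0.0197  0.0427] yaw 4.35 F [0.5 0.1 0.5] w 0.436 tilt 0.91
  tool delta mm [-0.9  5.7  0.8] twist -0.05
```

carry_out([
  [-0.4,0.5,0,0,0.3],
  [-0.3,0.5,0,0,0.3],
  [0,0.7,0,0,0.3],
  [0,0.7,0,0,0.3],
  [0,0.5,0,0,0.3],
  [0,0.5,0,0,0.3],
  [0,0,0,0,0.3],
  [0,0,0,0,0.3],
])

```text
time: 17.05
tcp_pos: [0.6268, -0.0188, 0.0413]
eef_rot: [[0.076, 0.02, 0.997], [-0.997, -0.002, 0.076], [0.003, -1.0, 0.02]]
contact_force: [-0.2, -0.3, 0.1]
gripper_width: 0.435
```

```bash
python3 -c "
from h import *
go(0.6265,-0.0187,0.037)"
```

```text
t 17.05 tcp [ 0.6268 -0.0188  0.0413] yaw 4.37 F [-0.2 -0.3  0.1] w 0.435 tilt 1.13
  tool delta mm [-0.1  4.3 -0.3] twist -0.03
```

carry_out([
  [0,1,0,0,0.3],
  [0,1,0,0,0.3],
  [0,1,0,0,0.3],
  [0,1,0,0,0.3],
  [0,0.5,0,0,0.3],
  [0,0,0,0,0.3],
  [0,0,0,0,0.3],
  [0,0,0,0,0.3],
])

```text
time: 17.72
tcp_pos: [0.627, -0.0189, 0.0365]
eef_rot: [[0.076, 0.02, 0.997], [-0.997, -0.002, 0.076], [0.003, -1.0, 0.02]]
contact_force: [0.3, -0.3, -0.3]
gripper_width: 0.436
```

```bash
python3 -c "
from h import *
go(0.6265,-0.0187,0.037)"
```

```text
t 17.72 tcp [ 0.627  -0.0189  0.0365] yaw 4.36 F [ 0.3 -0.3 -0.3] w 0.436 tilt 1.15
  tool delta mm [-0.2 -0.5 -0.5] twist -0.04
```

carry_out([
  [0,0.4,0,0,0.3],
  [0,0,0,0,0.3],
  [0,0,0,0,0.45],
  [0,0,0,0,0.48],
  [0,0,0,0,0.55],
  [0,0,0,0,0.7],
  [0,0,0,0,0.85],
  [0,0,0,0,1],
])

```text
time: 18.38
tcp_pos: [0.6271, -0.0189, 0.0363]
eef_rot: [[0.076, 0.02, 0.997], [-0.997, -0.002, 0.076], [0.003, -1.0, 0.02]]
contact_force: [-0.1, 0.7, -1.1]
gripper_width: 0.729
```

carry_out([
  [0,0,0,0,1],
  [0,0,0,0,1],
  [0,-6,0,0,1],
  [0,-12,0,0,1],
  [0,-14,0,0,1],
  [0,-18,0,0,1],
  [0,-18,0,0,1],
  [0,-14,0,0,1],
])

```text
time: 19.05
tcp_pos: [0.6241, -0.0186, 0.1226]
eef_rot: [[0.076, 0.016, 0.997], [-0.997, -0.002, 0.076], [0.003, -1.0, 0.016]]
contact_force: [-0.1, -0.8, 0.3]
gripper_width: 0.996
```

```bash
python3 -c "
from h import *
go(0.4565,-0.266,0.13); wroller('w7')"
```

```text
t 19.05 tcp [ 0.6241 -0.0186  0.1226] yaw 4.37 F [-0.1 -0.8  0.3] w 0.996 tilt 0.93
  tool delta mm [ 234.    -9.7 -185.8] twist -0.03
roller z 0.064 px [263. 271.] D 0.0525 ctr [ 0.63   -0.0787]
roller z 0.084 px [263. 271.] D 0.0481 ctr [ 0.6286 -0.067 ]
roller z 0.064 px [264. 205.] D 0.0462 ctr [ 0.6271 -0.0249]
roller z 0.084 px [264. 205.] D 0.0423 ctr [ 0.626  -0.0178]
```

View pics/w7.png

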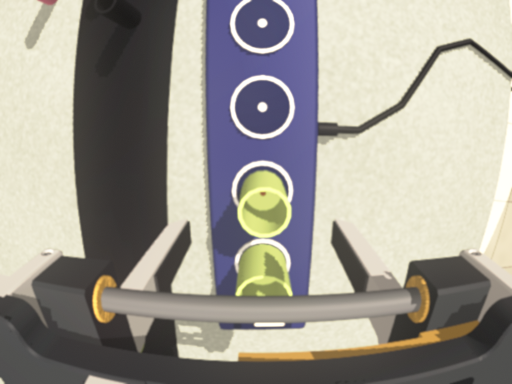

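The 42 is centred at about (0.626,-0.018). Next is the 33, at the right.

carry_out([
  [10,-2,-8,0,1],
  [20,-1,-16,0,1],
  [25,0,-20,0,1],
  [25,0,-20,0,1],
  [25,0,-20,0,1],
  [25,0,-20,0,1],
  [22,0,-18,0,1],
  [18,0,-14,0,1],
])

```text
time: 19.77
tcp_pos: [0.4945, -0.2053, 0.128]
eef_rot: [[0.082, 0.023, 0.996], [-0.997, -0.002, 0.082], [0.004, -1.0, 0.023]]
contact_force: [-0.1, -0.3, 0.4]
gripper_width: 0.999
```

```bash
python3 -c "
from h import *
go(0.4569,-0.267,0.13)"
```

```text
t 19.77 tcp [ 0.4945 -0.2053  0.128 ] yaw 4.72 F [-0.1 -0.3  0.4] w 0.999 tilt 1.33
  tool delta mm [ 58.4  -2.8 -42.5] twist 0.32
```

carry_out([
  [14,0,-9,0.3,1],
  [12,0,-9,0,1],
  [10,0,-7,0,1],
  [6,0,-5,0,1],
  [4,0,-3,0,1],
  [2,0,-1,0,1],
  [0,0,0,0,1],
  [0,0,0,0,1],
])

```text
time: 20.43
tcp_pos: [0.455, -0.2631, 0.1265]
eef_rot: [[0.07, 0.021, 0.997], [-0.998, -0.001, 0.07], [0.003, -1.0, 0.02]]
contact_force: [0.4, 0.1, 0.1]
gripper_width: 0.997
```

```bash
python3 -c "
from h import *
go(0.4569,-0.267,0.13); wroller('w8')"
```

```text
t 20.43 tcp [ 0.455  -0.2631  0.1265] yaw 4.02 F [0.4 0.1 0.1] w 0.997 tilt 1.18
  tool delta mm [ 4.  -3.5  1.7] twist -0.38
roller z 0.064 px [262. 199.] D 0.0356 ctr [ 0.4564 -0.2643]
roller z 0.084 px [262. 199.] D 0.0327 ctr [ 0.4554 -0.2576]
roller z 0.064 px [454.  51.] D 0.0563 ctr [ 0.6493 -0.0916]
roller z 0.084 px [454.  51.] D 0.0516 ctr [ 0.6324 -0.0992]
```

View pics/w8.png

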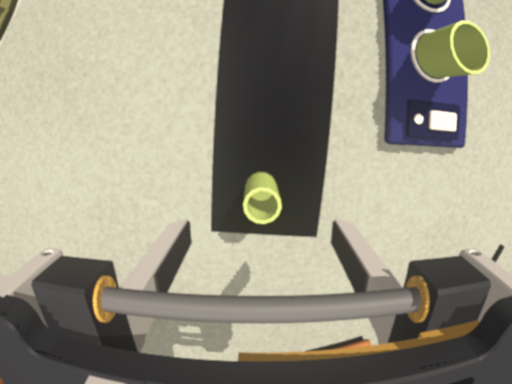

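The wrist view has the 33 rim at about (262,205), so the target is (0.4566,-0.2655). Descending.

carry_out([
  [1,4,0.5,-0.3,1],
  [0.5,8,0.5,0,1],
  [0,9,0,0,1],
  [0,9,0,0,1],
  [0,8,0,0,1],
  [0,6,0,0,1],
  [0,4,0,0,1],
  [0,2,0,0,1],
])

```text
time: 21.15
tcp_pos: [0.4579, -0.2626, 0.0699]
eef_rot: [[0.079, 0.019, 0.997], [-0.997, -0.0, 0.079], [0.002, -1.0, 0.019]]
contact_force: [-0.4, 0.3, -0.4]
gripper_width: 0.995
```

```bash
python3 -c "
from h import *
go(0.4566,-0.2655,0.015)"
```

```text
t 21.15 tcp [ 0.4579 -0.2626  0.0699] yaw 4.53 F [-0.4  0.3 -0.4] w 0.995 tilt 1.09
  tool delta mm [ 2.7 54.9 -2.6] twist 0.13
```

carry_out([
  [0.8,4,-0.8,0,1],
  [0.8,7,-0.6,0,1],
  [0,8,0,0,1],
  [0,8,0,0,1],
  [0,8,0,0,1],
  [0,7,0,0,1],
  [0,5,0,0,1],
  [0,2,0,0,1],
])

```text
time: 21.82
tcp_pos: [0.4576, -0.2647, 0.0156]
eef_rot: [[0.079, 0.019, 0.997], [-0.997, -0.0, 0.079], [0.002, -1.0, 0.019]]
contact_force: [-0.8, -0.2, 0.7]
gripper_width: 0.994
```

```bash
python3 -c "
from h import *
go(0.4566,-0.2655,0.015)"
```

```text
t 21.82 tcp [ 0.4576 -0.2647  0.0156] yaw 4.52 F [-0.8 -0.2  0.7] w 0.994 tilt 1.10
  tool delta mm [ 0.8  0.6 -1. ] twist 0.12
```

carry_out([
  [0.3,0,-0.5,0,0.9],
  [0,0,0,0,0.8],
  [0,0,0,0,0.7],
  [0,0,0,0,0.6],
  [0,0,0,0,0.52],
  [0,0,0,0,0.46],
  [0,0,0,0,0.42],
  [0,0,0,0,0.39],
])

```text
time: 22.48
tcp_pos: [0.4576, -0.2654, 0.0163]
eef_rot: [[0.079, 0.02, 0.997], [-0.997, -0.001, 0.079], [0.003, -1.0, 0.02]]
contact_force: [0.3, -1.1, 0.1]
gripper_width: 0.468
```

carry_out([
  [0,0,0,0,0.37],
  [0,0,0,0,0.35],
  [0,0,0,0,0.33],
  [0,0,0,0,0.3],
  [0,0,0,0,0.25],
  [0,0,0,0,0.2],
  [0,0,0,0,0.2],
  [0,0,0,0,0.2],
])

```text
time: 23.15
tcp_pos: [0.4576, -0.2654, 0.0166]
eef_rot: [[0.079, 0.021, 0.997], [-0.997, -0.001, 0.079], [0.003, -1.0, 0.02]]
contact_force: [-0.5, -0.2, 0.4]
gripper_width: 0.355
```

```bash
python3 -c "
from h import *
go(0.4566,-0.2655,0.015)"
```

```text
t 23.15 tcp [ 0.4576 -0.2654  0.0166] yaw 4.52 F [-0.5 -0.2  0.4] w 0.355 tilt 1.19
  tool delta mm [-0.   1.5 -1. ] twist 0.12
```

carry_out([
  [0,0,0,0,0.2],
  [0,0,0,0,0.2],
  [0,0,0,0,0.2],
  [0,0,0,0,0.2],
  [0,0,0,0,0.2],
  [0,-2,0,0,0.2],
  [0,-3,0,0,0.2],
  [0,-4,0,0,0.2],
])

```text
time: 23.82
tcp_pos: [0.457, -0.2651, 0.0253]
eef_rot: [[0.079, 0.019, 0.997], [-0.997, -0.0, 0.079], [0.002, -1.0, 0.019]]
contact_force: [0.1, -0.4, -0.1]
gripper_width: 0.355
```

```bash
python3 -c "
from h import *
go(0.6203,0.063,0.125); wroller('w9')"
```

```text
t 23.82 tcp [ 0.457  -0.2651  0.0253] yaw 4.52 F [ 0.1 -0.4 -0.1] w 0.355 tilt 1.10
  tool delta mm [-314.   -96.7  190.6] twist 0.12
roller z 0.064 px [261. 249.] D 0.0366 ctr [ 0.4553 -0.2652]
roller z 0.084 px [261. 249.] D 0.0314 ctr [ 0.454 -0.254]
roller z 0.064 px [498.  37.] D 0.042 ctr [ 0.5945 -0.1155]
roller z 0.084 px [498.  37.] D 0.036 ctr [ 0.5735 -0.1255]
```

View pics/w9.png

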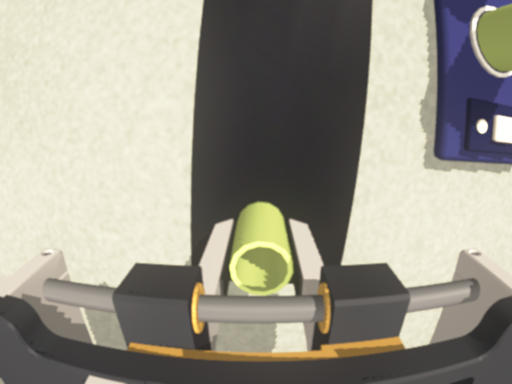

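carry_out([
  [0,-8,0,0,0.2],
  [0,-14,0,0,0.2],
  [0,-18,0,0,0.2],
  [0,-18,0,0,0.2],
  [0,-18,0,0,0.2],
  [0,-18,0,0,0.2],
  [0,-10,0,0,0.2],
  [0,-5,0,0,0.2],
])

```text
time: 24.53
tcp_pos: [0.4543, -0.2647, 0.1435]
eef_rot: [[0.079, 0.02, 0.997], [-0.997, -0.001, 0.079], [0.002, -1.0, 0.02]]
contact_force: [-0.0, 0.2, -0.9]
gripper_width: 0.352
```

carry_out([
  [-10,0,6,0,0.2],
  [-22,0,13,0,0.2],
  [-26,0,15,0,0.2],
  [-26,0,15,0,0.2],
  [-26,0,15,0,0.2],
  [-26,0,15,0,0.2],
  [-24,0,14,0,0.2],
  [-18,0,11,0,0.2],
])

```text
time: 25.2
tcp_pos: [0.5458, -0.0691, 0.1408]
eef_rot: [[0.072, 0.015, 0.997], [-0.997, 0.0, 0.072], [0.001, -1.0, 0.015]]
contact_force: [-0.0, -0.7, 0.1]
gripper_width: 0.355
```

```bash
python3 -c "
from h import *
go(0.6203,0.063,0.125)"
```

```text
t 25.20 tcp [ 0.5458 -0.0691  0.1408] yaw 4.13 F [-0.  -0.7  0.1] w 0.355 tilt 0.87
  tool delta mm [-126.4   16.9   83.5] twist -0.27
```

carry_out([
  [-22,0,14,-0.2,0.2],
  [-22,0,15,0,0.2],
  [-22,0,15,0,0.2],
  [-20,0,14,0,0.2],
  [-15,0,10,0,0.2],
  [-10,0,6,0,0.2],
  [-5,0,3,0,0.2],
  [-2,0,1,0,0.2],
])

```text
time: 25.87
tcp_pos: [0.6145, 0.072, 0.1324]
eef_rot: [[0.082, 0.003, 0.997], [-0.997, 0.001, 0.082], [-0.001, -1.0, 0.003]]
contact_force: [-0.3, -0.2, -0.9]
gripper_width: 0.353
```

```bash
python3 -c "
from h import *
go(0.6203,0.063,0.06)"
```

```text
t 25.87 tcp [0.6145 0.072  0.1324] yaw 4.69 F [-0.3 -0.2 -0.9] w 0.353 tilt 0.17
  tool delta mm [ 9.5 72.4  4.8] twist 0.29
```

Offset correction first, then down.

carry_out([
  [2,2,1.5,0.2,0.2],
  [3,5,1,0,0.2],
  [2,8,0.5,0,0.2],
  [1,10,0,0,0.2],
  [0,10,0,0,0.2],
  [0,9,0,0,0.2],
  [0,6,0,0,0.2],
  [0,3,0,0,0.2],
])

```text
time: 26.53
tcp_pos: [0.617, 0.0597, 0.0728]
eef_rot: [[0.074, 0.001, 0.997], [-0.997, 0.001, 0.074], [-0.001, -1.0, 0.001]]
contact_force: [0.2, -0.3, -0.9]
gripper_width: 0.348
```

```bash
python3 -c "
from h import *
go(0.6203,0.063,0.037)"
```

```text
t 26.53 tcp [0.617  0.0597 0.0728] yaw 4.22 F [ 0.2 -0.3 -0.9] w 0.348 tilt 0.06
  tool delta mm [-3.  35.8  3.5] twist -0.18
```

carry_out([
  [-0.8,2,0.8,-0.1,0.2],
  [-0.8,5,0.8,0,0.2],
  [0,6,0.6,0,0.2],
  [0,6,0,0,0.2],
  [0,5,0,0,0.2],
  [0,3,0,0,0.2],
  [0,1,0,0,0.2],
  [0,0,0,0,0.2],
])

```text
time: 27.2
tcp_pos: [0.6192, 0.062, 0.0411]
eef_rot: [[0.076, 0.0, 0.997], [-0.997, 0.001, 0.076], [-0.001, -1.0, 0.0]]
contact_force: [1.0, 0.4, -0.7]
gripper_width: 0.353
```

```bash
python3 -c "
from h import *
go(0.6203,0.063,0.037)"
```

```text
t 27.20 tcp [0.6192 0.062  0.0411] yaw 4.35 F [ 1.   0.4 -0.7] w 0.353 tilt 0.05
  tool delta mm [-0.9  4.1  1.2] twist -0.05
```

carry_out([
  [-0.4,1,0.5,0,0.2],
  [-0.2,1,0.4,0,0.2],
  [0,1,0,0,0.2],
  [0,1,0,0,0.2],
  [0,0.4,0,0,0.2],
  [0,0,0,0,0.2],
  [0,0,0,0,0.2],
  [0,0,0,0,0.2],
])

```text
time: 27.87
tcp_pos: [0.6207, 0.0628, 0.0373]
eef_rot: [[0.076, 0.002, 0.997], [-0.997, 0.001, 0.076], [-0.001, -1.0, 0.002]]
contact_force: [-0.5, 0.5, -0.9]
gripper_width: 0.355
```

```bash
python3 -c "
from h import *
go(0.6203,0.063,0.037)"
```

```text
t 27.87 tcp [0.6207 0.0628 0.0373] yaw 4.35 F [-0.5  0.5 -0.9] w 0.355 tilt 0.12
  tool delta mm [-0.2  0.3 -0.4] twist -0.05
```

carry_out([
  [0,0.4,0,0,0.2],
  [0,0,0,0,0.2],
  [0,0,0,0,0.37],
  [0,0,0,0,0.4],
  [0,0,0,0,0.5],
  [0,0,0,0,0.65],
  [0,0,0,0,0.8],
  [0,0,0,0,1],
])

```text
time: 28.53
tcp_pos: [0.6209, 0.0627, 0.0373]
eef_rot: [[0.076, 0.003, 0.997], [-0.997, 0.001, 0.076], [-0.001, -1.0, 0.003]]
contact_force: [-0.7, -0.0, 1.2]
gripper_width: 0.645
```

carry_out([
  [0,0,0,0,1],
  [0,0,0,0,1],
  [0,-6,0,0,1],
  [0,-12,0,0,1],
  [0,-14,0,0,1],
  [0,-18,0,0,1],
  [0,-18,0,0,1],
  [0,-14,0,0,1],
])

```text
time: 29.2
tcp_pos: [0.6194, 0.0626, 0.1238]
eef_rot: [[0.076, -0.002, 0.997], [-0.997, 0.001, 0.076], [-0.001, -1.0, -0.001]]
contact_force: [0.5, 0.1, 0.4]
gripper_width: 0.999
```

```bash
python3 -c "
from h import *
go(0.45,0.2225,0.13); wroller('w10')"
```

```text
t 29.20 tcp [0.6194 0.0626 0.1238] yaw 4.35 F [0.5 0.1 0.4] w 0.999 tilt 0.10
  tool delta mm [-172.3   -5.9 -156.8] twist -0.05
roller z 0.064 px [263. 272.] D 0.043 ctr [ 0.6252 -0.0013]
roller z 0.084 px [263. 272.] D 0.0394 ctr [0.6242 0.0106]
roller z 0.064 px [263. 204.] D 0.0359 ctr [0.6203 0.0567]
roller z 0.084 px [263. 204.] D 0.0329 ctr [0.6197 0.0637]
roller z 0.064 px [104.  25.] D 0.0261 ctr [0.4517 0.2244]
roller z 0.084 px [104.  25.] D 0.0239 ctr [0.4651 0.2175]
```

View pics/w10.png

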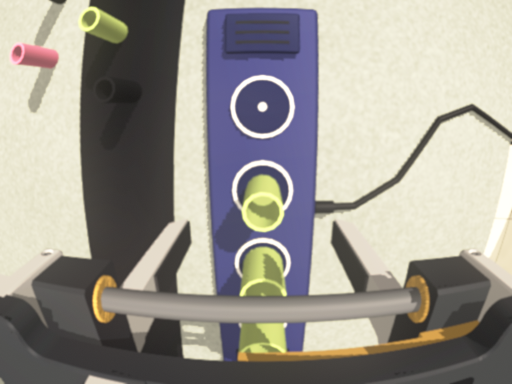

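The 33 is centred on the third spot. Last is the 24, seen here at (104,25); the black look-alike is at (115,90).

carry_out([
  [-10,-1,-9,0,1],
  [-20,0,-18,0,1],
  [-26,0,-23,0,1],
  [-26,0,-24,0,1],
  [-26,0,-24,0,1],
  [-22,0,-20,0,1],
  [-14,0,-13,0,1],
  [-7,0,-6,0,1],
])

```text
time: 29.92
tcp_pos: [0.4684, 0.2061, 0.1333]
eef_rot: [[0.071, 0.012, 0.997], [-0.997, 0.002, 0.071], [-0.001, -1.0, 0.013]]
contact_force: [0.0, 0.0, -0.1]
gripper_width: 0.996
```

```bash
python3 -c "
from h import *
go(0.45,0.2225,0.13); wroller('w11')"
```

```text
t 29.92 tcp [0.4684 0.2061 0.1333] yaw 4.09 F [ 0.   0.  -0.1] w 0.996 tilt 0.72
  tool delta mm [-17.6   3.1 -17.3] twist -0.31
roller z 0.064 px [242. 176.] D 0.0269 ctr [0.4498 0.2245]
roller z 0.084 px [242. 176.] D 0.0247 ctr [0.4506 0.2294]
```

View pics/w11.png

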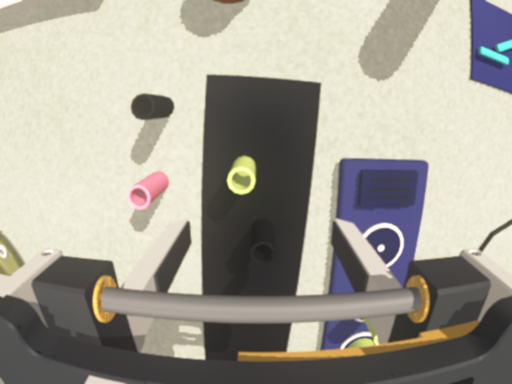

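The wrist view has the green 24 at (242,176) and the pink look-alike about 80 mm to its left. I'll narrow the jaws to 0.6 so they clear it.

carry_out([
  [-3,0,-3,-0.2,0.9],
  [-5,0,-5,0,0.8],
  [-4,0,-4,0,0.7],
  [-2,0,-2,0,0.6],
  [-1,0,-1,0,0.6],
  [0,0,0,0,0.6],
  [0,0,0,0,0.6],
  [0,0,0,0,0.6],
])

```text
time: 30.63
tcp_pos: [0.4538, 0.2194, 0.1336]
eef_rot: [[0.073, 0.014, 0.997], [-0.997, 0.002, 0.073], [-0.001, -1.0, 0.014]]
contact_force: [-0.7, -0.6, 0.6]
gripper_width: 0.599
```

```bash
python3 - <<'E'
from h import *
go(0.45,0.2232,0.08); wroller('w12')
s=snapshot("top"); h=cv2.cvtColor(s["image"],cv2.COLOR_RGB2HSV); m=cv2.inRange(h,(155,80,80),(178,255,255))
ys,xs=np.nonzero(m[240:275,165:200]); print("pink", plane(s,[[xs.mean()+165,ys.mean()+240]],.045), len(xs))
E
```

```text
t 30.63 tcp [0.4538 0.2194 0.1336] yaw 4.17 F [-0.7 -0.6  0.6] w 0.599 tilt 0.78
  tool delta mm [-4.  53.5 -4.2] twist -0.23
roller z 0.064 px [257. 190.] D 0.0261 ctr [0.4497 0.2244]
roller z 0.084 px [257. 190.] D 0.024 ctr [0.4493 0.2303]
pink [[0.35717681 0.18928965 0.045     ]] 30
```

View pics/w12.png

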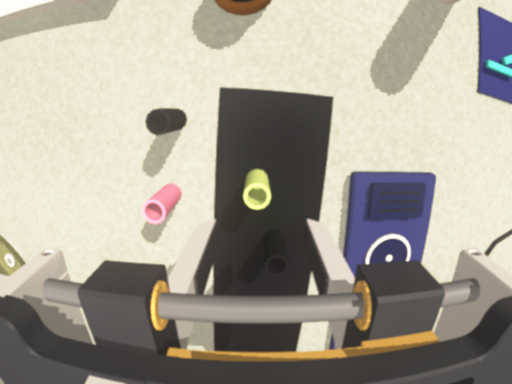

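carry_out([
  [-1.5,3,-1.5,-0.2,0.6],
  [-1.5,7,-1.5,0,0.6],
  [-1,9,-1,0,0.6],
  [0,9,0,0,0.6],
  [0,9,0,0,0.6],
  [0,7,0,0,0.6],
  [0,4,0,0,0.6],
  [0,2,0,0,0.6],
])

```text
time: 31.4
tcp_pos: [0.4492, 0.2232, 0.0772]
eef_rot: [[0.076, 0.012, 0.997], [-0.997, 0.001, 0.076], [-0.001, -1.0, 0.012]]
contact_force: [-0.6, 0.5, -0.5]
gripper_width: 0.6
```

```bash
python3 -c "
from h import *
go(0.45,0.2235,0.015); wroller('w13')"
```

```text
t 31.40 tcp [0.4492 0.2232 0.0772] yaw 4.38 F [-0.6  0.5 -0.5] w 0.600 tilt 0.68
  tool delta mm [-0.2 62.2  0.1] twist -0.02
roller z 0.064 px [263. 214.] D 0.0265 ctr [0.4496 0.2247]
roller z 0.084 px [263. 214.] D 0.0237 ctr [0.4486 0.2327]
```

View pics/w13.png

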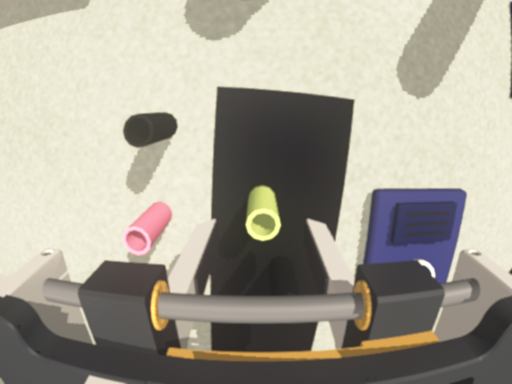

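The roller at (263,214) lies midway between the fingers. Continuing down.

carry_out([
  [0,4,0,0,0.6],
  [0,8,0,0,0.6],
  [0,9,0,0,0.6],
  [0,9,0,0,0.6],
  [0,9,0,0,0.6],
  [0,8,0,0,0.6],
  [0,6,0,0,0.6],
  [0,3,0,0,0.6],
])

```text
time: 32.12
tcp_pos: [0.4503, 0.2233, 0.0158]
eef_rot: [[0.076, 0.013, 0.997], [-0.997, 0.002, 0.076], [-0.001, -1.0, 0.013]]
contact_force: [0.2, 0.3, -0.2]
gripper_width: 0.6
```

```bash
python3 -c "
from h import *
go(0.4498,0.2235,0.013)"
```

```text
t 32.12 tcp [0.4503 0.2233 0.0158] yaw 4.36 F [ 0.2  0.3 -0.2] w 0.600 tilt 0.75
  tool delta mm [-0.2  2.8 -0.5] twist -0.04
```

carry_out([
  [0,0.5,-0.3,0,0.55],
  [0,0.5,0,0,0.5],
  [0,0.3,0,0,0.45],
  [0,0,0,0,0.4],
  [0,0,0,0,0.36],
  [0,0,0,0,0.33],
  [0,0,0,0,0.31],
  [0,0,0,0,0.29],
])

```text
time: 32.78
tcp_pos: [0.4505, 0.2235, 0.0147]
eef_rot: [[0.076, 0.014, 0.997], [-0.997, 0.002, 0.076], [-0.001, -1.0, 0.014]]
contact_force: [-0.3, 0.3, 0.5]
gripper_width: 0.297
```

carry_out([
  [0,0,0,0,0.28],
  [0,0,0,0,0.27],
  [0,0,0,0,0.26],
  [0,0,0,0,0.24],
  [0,0,0,0,0.2],
  [0,0,0,0,0.15],
  [0,0,0,0,0.12],
  [0,0,0,0,0.12],
])

```text
time: 33.45
tcp_pos: [0.4506, 0.2236, 0.0149]
eef_rot: [[0.076, 0.014, 0.997], [-0.997, 0.003, 0.076], [-0.001, -1.0, 0.015]]
contact_force: [0.4, -0.3, -0.4]
gripper_width: 0.257
```

```bash
python3 -c "
from h import *
go(0.4498,0.2235,0.013); wroller('w14')"
```

```text
t 33.45 tcp [0.4506 0.2236 0.0149] yaw 4.37 F [ 0.4 -0.3 -0.4] w 0.257 tilt 0.84
  tool delta mm [ 0.   1.9 -0.9] twist -0.03
roller z 0.064 px [261. 251.] D 0.0253 ctr [0.4487 0.2252]
roller z 0.084 px [261. 251.] D 0.0215 ctr [0.4475 0.237 ]
```

View pics/w14.png

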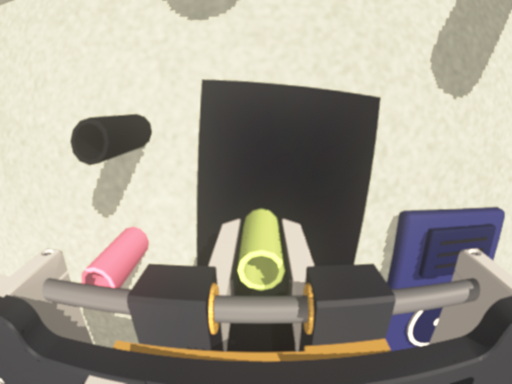

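Gripped at 24 mm. Lifting and carrying to the far spot.

carry_out([
  [0,-5,0,0,0.12],
  [0,-10,0,0,0.12],
  [0,-18,0,0,0.12],
  [0,-18,0,0,0.12],
  [0,-18,0,0,0.12],
  [0,-18,0,0,0.12],
  [0,-12,0,0,0.12],
  [0,-5,0,0,0.12],
])

```text
time: 34.17
tcp_pos: [0.4481, 0.2229, 0.1275]
eef_rot: [[0.076, 0.013, 0.997], [-0.997, 0.002, 0.076], [-0.001, -1.0, 0.013]]
contact_force: [0.0, 0.0, 0.7]
gripper_width: 0.257
```

```bash
python3 -c "
from h import *
go(0.614,0.1448,0.125)"
```

```text
t 34.17 tcp [0.4481 0.2229 0.1275] yaw 4.37 F [0.  0.  0.7] w 0.257 tilt 0.76
  tool delta mm [ 90.6   4.5 159.4] twist -0.03
```

carry_out([
  [5,0,8,0,0.12],
  [11,0,20,0,0.12],
  [15,0,26,0,0.12],
  [15,0,26,0,0.12],
  [15,0,26,0,0.12],
  [12,0,22,0,0.12],
  [9,0,15,0,0.12],
  [5,0,8,0,0.12],
])

```text
time: 34.83
tcp_pos: [0.6132, 0.1421, 0.1285]
eef_rot: [[0.08, 0.013, 0.997], [-0.997, 0.002, 0.08], [-0.001, -1.0, 0.013]]
contact_force: [-0.4, -0.4, -0.2]
gripper_width: 0.261
```

```bash
python3 - <<'E'
from h import *
go(0.614,0.1448,0.06)
o=observe();s=snapshot("wrist");im=s["image"][:,:,::-1].copy();
q=wpix(s,o,[[.614,.1448,.02]])[0]; print(q.round(1)); cv2.drawMarker(im,tuple(int(t) for t in q),(0,0,255),0,10)
cv2.imwrite("pics/w15.png",im)
E
```

```text
t 34.83 tcp [0.6132 0.1421 0.1285] yaw 4.56 F [-0.4 -0.4 -0.2] w 0.261 tilt 0.75
  tool delta mm [-2.5 68.5  0.1] twist 0.16
[261.2 187.8]
```

View pics/w15.png

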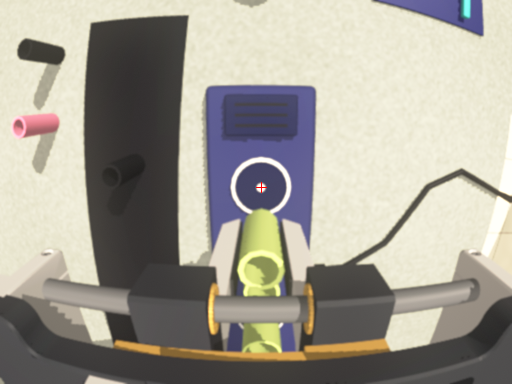

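The mark falls on the spot's centre dot at (261,188), so the target holds.

carry_out([
  [-1,4,0,0.1,0.12],
  [-0.5,8,0,0,0.12],
  [0,11,0,0,0.12],
  [0,12,0,0,0.12],
  [0,11,0,0,0.12],
  [0,8,0,0,0.12],
  [0,5,0,0,0.12],
  [0,2,0,0,0.12],
])

```text
time: 35.55
tcp_pos: [0.6113, 0.1437, 0.0575]
eef_rot: [[0.078, 0.007, 0.997], [-0.997, 0.001, 0.078], [-0.001, -1.0, 0.007]]
contact_force: [-0.6, 0.4, -0.6]
gripper_width: 0.26
```

```bash
python3 -c "
from h import *
go(0.614,0.1448,0.0355)"
```

```text
t 35.55 tcp [0.6113 0.1437 0.0575] yaw 4.49 F [-0.6  0.4 -0.6] w 0.260 tilt 0.42
  tool delta mm [-0.9 22.   2.6] twist 0.09
```

carry_out([
  [-0.4,2,0.7,0,0.12],
  [-0.3,4,0.6,0,0.12],
  [0,4,0.4,0,0.12],
  [0,4,0,0,0.12],
  [0,3,0,0,0.12],
  [0,2,0,0,0.12],
  [0,0,0,0,0.12],
  [0,0,0,0,0.12],
])

```text
time: 36.22
tcp_pos: [0.6138, 0.1449, 0.0371]
eef_rot: [[0.079, 0.009, 0.997], [-0.997, 0.002, 0.079], [-0.001, -1.0, 0.009]]
contact_force: [0.1, -0.3, 0.3]
gripper_width: 0.256
```

```bash
python3 -c "
from h import *
go(0.614,0.1448,0.0355)"
```

```text
t 36.22 tcp [0.6138 0.1449 0.0371] yaw 4.51 F [ 0.1 -0.3  0.3] w 0.256 tilt 0.51
  tool delta mm [0.1 1.6 0.2] twist 0.11
```

carry_out([
  [0,0.6,0,0,0.12],
  [0,0.6,0,0,0.12],
  [0,0.4,0,0,0.12],
  [0,0,0,0,0.12],
  [0,0,0,0,0.12],
  [0,0,0,0,0.12],
  [0,0,0,0,0.12],
  [0,0,0,0,0.12],
])

```text
time: 36.88
tcp_pos: [0.6142, 0.1449, 0.0362]
eef_rot: [[0.078, 0.01, 0.997], [-0.997, 0.002, 0.078], [-0.001, -1.0, 0.01]]
contact_force: [-0.3, -0.3, -0.7]
gripper_width: 0.256
```

```bash
python3 -c "
from h import *
go(0.614,0.1448,0.0355)"
```

```text
t 36.88 tcp [0.6142 0.1449 0.0362] yaw 4.50 F [-0.3 -0.3 -0.7] w 0.256 tilt 0.59
  tool delta mm [ 0.1  0.7 -0.2] twist 0.1
```

carry_out([
  [0,0.6,0,0,0.12],
  [0,0.5,0,0,0.12],
  [0,0,0,0,0.12],
  [0,0,0,0,0.12],
  [0,0,0,0,0.27],
  [0,0,0,0,0.29],
  [0,0,0,0,0.33],
  [0,0,0,0,0.4],
])

```text
time: 37.55
tcp_pos: [0.6143, 0.1449, 0.0351]
eef_rot: [[0.078, 0.01, 0.997], [-0.997, 0.002, 0.078], [-0.001, -1.0, 0.01]]
contact_force: [0.1, 0.2, 0.5]
gripper_width: 0.369
```

carry_out([
  [0,0,0,0,0.55],
  [0,0,0,0,0.65],
  [0,0,0,0,0.65],
  [0,-4,0,0,0.65],
  [0,-8,0,0,0.65],
  [0,-14,0,0,0.65],
  [0,-18,0,0,0.65],
  [0,-18,0,0,0.65],
])

```text
time: 38.22
tcp_pos: [0.6119, 0.1445, 0.0974]
eef_rot: [[0.078, 0.004, 0.997], [-0.997, 0.001, 0.078], [-0.001, -1.0, 0.004]]
contact_force: [-0.2, 0.1, -0.2]
gripper_width: 0.651
```

```bash
python3 -c "
from h import *
go(0.614,0.1448,0.2); wroller('w16')"
```

```text
t 38.22 tcp [0.6119 0.1445 0.0974] yaw 4.50 F [-0.2  0.1 -0.2] w 0.651 tilt 0.24
  tool delta mm [  -0.2 -102.6    2.6] twist 0.1
roller z 0.064 px [263. 279.] D 0.0297 ctr [0.6169 0.0919]
roller z 0.084 px [263. 279.] D 0.0269 ctr [0.6157 0.1042]
roller z 0.064 px [264. 214.] D 0.0269 ctr [0.6141 0.1384]
roller z 0.084 px [264. 214.] D 0.0244 ctr [0.6131 0.1464]
```

View pics/w16.png

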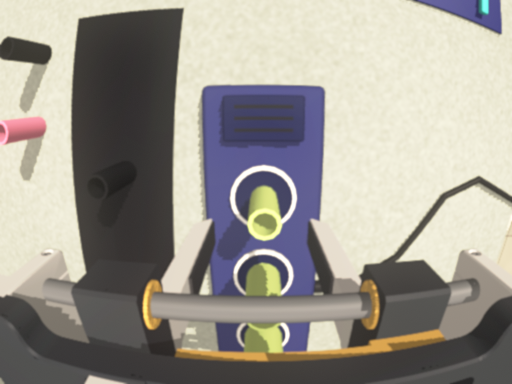

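The 24 stands on the far spot. I'll raise and back the arm off, then check all four from the top camera.

carry_out([
  [0,-20,0,0,0.65],
  [0,-22,0,0,0.65],
  [0,-22,-5,0,0.65],
  [0,-22,-15,0,0.65],
  [0,-15,-25,0,0.65],
  [0,-5,-30,0,0.65],
  [0,0,-30,0,0.65],
  [0,0,-30,0,0.65],
])

```text
time: 38.93
tcp_pos: [0.4762, 0.1334, 0.2149]
eef_rot: [[0.077, 0.017, 0.997], [-0.997, 0.003, 0.077], [-0.002, -1.0, 0.017]]
contact_force: [0.7, -0.4, 0.3]
gripper_width: 0.648
```

carry_out([
  [0,0,-30,0,0.65],
  [0,0,-30,0,0.65],
  [0,0,-25,0,0.65],
  [0,0,-15,0,0.65],
  [0,0,-8,0,0.65],
  [0,0,0,0,0.65],
  [0,0,0,0,0.65],
  [0,0,0,0,0.65],
])

```text
time: 39.6
tcp_pos: [0.3606, 0.1244, 0.2163]
eef_rot: [[0.078, 0.025, 0.997], [-0.997, 0.005, 0.078], [-0.003, -1.0, 0.026]]
contact_force: [0.2, -0.5, -0.6]
gripper_width: 0.649
```

```bash
python3 - <<'E'
from h import *
go(0.4,0.14,0.2)
s=snapshot("top"); im=s["image"]; m=green(s); m[185:]=0
C=s["cam_to_world"][:2,3]
M=cv2.resize(m,None,fx=4,fy=4,interpolation=cv2.INTER_LINEAR)//128*255
ex=np.array([.9971,.0763]); sw=np.array([.6328,-.1005])+.072*np.array([.0763,-.9971])
for c in cv2.findContours(M,cv2.RETR_EXTERNAL,cv2.CHAIN_APPROX_NONE)[0]:
    if cv2.contourArea(c)<800: continue
    w=plane(s,(c[:,0,:]+.5)/4-.5,0.084)[:,:2]
    u=w.mean(0)-C; u/=np.linalg.norm(u); v=np.array([-u[1],u[0]]); a=w@u; b=w@v; D=b.max()-b.min()
    t=u*(a.max()-D/2)+v*(b.max()+b.min())/2
    print("D",D.round(4),"ctr",t.round(4),"dist sw",np.linalg.norm(t-sw).round(4),"across",((t-sw)@ex).round(4))
cv2.imwrite("pics/topf.png",cv2.resize(im[110:280,130:400,::-1],None,fx=2.9,fy=2.9,interpolation=cv2.INTER_CUBIC))
cv2.imwrite("pics/sidef.png",snapshot("side")["image"][:,:,::-1])
E
```

```text
t 39.60 tcp [0.3606 0.1244 0.2163] yaw 4.47 F [ 0.2 -0.5 -0.6] w 0.649 tilt 1.48
  tool delta mm [-12.4  17.3  40. ] twist 0.07
D 0.0255 ctr [0.6129 0.1431] dist sw 0.3164 across -0.0013
D 0.0349 ctr [0.6187 0.0618] dist sw 0.2349 across -0.0016
D 0.0417 ctr [ 0.6263 -0.0196] dist sw 0.1532 across -0.0003
D 0.0505 ctr [ 0.6334 -0.1025] dist sw 0.07 across 0.0004
```

View pics/topf.png

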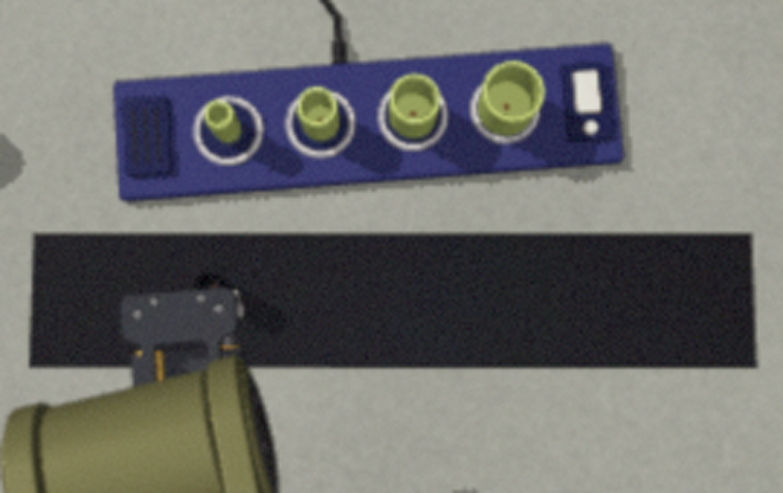

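View pics/sidef.png

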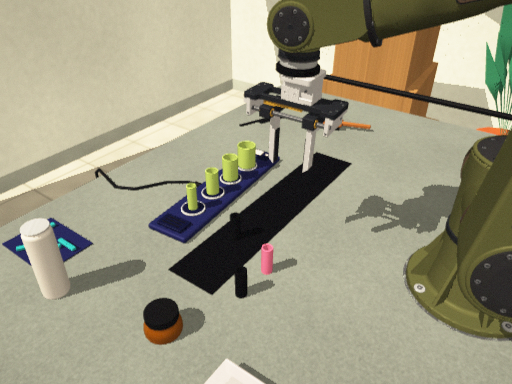

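All four stand upright in order, measured within about 2 mm of their spots, and the arm is clear. Handing in.

```bash
python3 -c "
from station import finish_job, observe
print(finish_job()); print(observe()['time'])"
```

```text
the job is handed in; nothing more can be done
None
the job is handed in; nothing more can be done
```

All four rollers stand on their spots in order from the switch: 51, 42, 33, then 24 mm. I handed the job in at about 40 s. I gripped each from above with the jaws across the row, carried it over and set it down.

**Last checks (top camera):**

| Roller | Distance to switch (mm) | Nominal (mm) | Offset across the row (mm) |
|---|---|---|---|
| 51 mm | 70 | 72 | 0.4 |
| 42 mm | 153 | 154 | -0.3 |
| 33 mm | 235 | 236 | -1.6 |
| 24 mm | 316 | 318 | -1.3 |

- **Upright and clear:** The top and side pictures show all four standing upright, with the gripper well clear and the look-alikes standing where they started.
- **Disagreements:** The top and wrist cameras differed by up to about 3 mm in places, so I averaged them. The tool also drifted up to 1.7° off vertical during faster moves.
- **Not measured:** The height of the rollers' feet and their lean were judged only from the tool height at release and the pictures.

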